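Put the last tin in its tray and shut the drawer

ROBOT

A 6-joint arm with a two-finger parallel gripper is mounted at the origin on a cart in front of the work surface, level with it; the furniture and walls round the work are solid. World frame = base frame: x ahead of the robot, y to its left, z up, the work surface at z = 0. Lengths are in m, angles in rad, forces in N, time in s.
With the tool pointing down it reaches from about 0.375 to 0.975 m from the base axis. Payload 3.8 kg.
Tool frame: the origin (TCP) lies on the centre line of the jaws, within the pads' length; the fingertips stand 17 mm ahead of it and the grasp point (between the pads) lies 2 mm behind it (bot.tip_extent is the distance from the TCP to the fingertips, in m); z points along the fingers, y is the line along which they close (so a half turn about z gives the same grasp; the last joint's range is limited). The gripper opens to 85 mm and grips with 20 to 120 N. Pads are 22 mm wide; open, the fingers measure 114 mm over their backs; the gripper's body (76 mm by 85 mm) begins 54 mm behind the grasp point. The pads swing forward as they close: fully open they stand 13 mm farther back than shut.
Start: joints at [-1.309, 0.264, 1.604, -0, 1.274, -0.037], TCP at [0.199, -0.645, 0.248] pointing down, gripper open.
Joint ranges: [-2.63, 2.63], [-0.94, 2.18], [0.31, 2.57], [-1.31, 4.45], [0, 2.66], [-2.55, 2.55]. Speed limits (rad/s): [2.57, 2.57, 3.14, 3.14, 3.14, 3.14].

INTERFACE

Orientations are given as a rotation vector (axis times angle).
In Python, from workcell import readout, read_camera, finish_job, bot gives the robot as it stands.
- The arm moves only by the tool jog_arm, never from a script. Its argument "deltas" is one flat list of numbers, 7 for each row, row after row: the shift along the tool's x, y, z in m, then the turn, a rotation vector about the tool's x, y, z in degrees, then the gripper command: -1 is shut, 1 is fully open, values between are in proportion. A call has 1 to 8 rows; each row is the pose to reach, as a shift and turn from the pose commanded when the call began, along the tool's axes at that moment; what a row does not reach only later rows make up. A row lasts 1/10 s, in which the tool goes at most 50 mm and 8.59 degrees, less where a joint would pass 70% of its speed; a pose out of reach is approached as far as the arm can. A call with a gripper value outside its range is refused whole. The fingers move at their own pace and stop on an object; "squeeze" is the grip in N (left out, the last holds). Time passes only in rows, so rows that repeat a pose let the fingers close. It gives the time, the measured TCP pose, the force, the opening and the grip force at its end, in the units of the state.
- readout.read_state(): the state, without advancing time (a new reading comes with each control period).
- read_camera(name): name is "side" or "top"; returns a dict with "color" (384x512x3 uint8, blue, green, red), "fx", "fy", "cx", "cy" (pixels), "origin" and "attitude" of the camera in the world. Camera axes: x right, y down, z forward; pixel columns grow to the right and rows downward; lengths in m; the calibration is good to about 2 mm. A picture is of the moment at which its call begins. There is no depth.
- finish_job(): hands the job in; it is judged then, once.
The state is a dict: "time": time; "q": joint angles; "joint_vel": joint speeds; "joint_torque": joint torques, N m; "tool_pos": TCP position; "tcp_rot": TCP orientation; "wrist_force": force on the tool from outside, world axes, zero at the start; "torque": the same for the moment, N m; "width": opening from 0.0 (shut) to 1.0 (fully open); "grip_force": force on a finger pad.
Only numpy, scipy, OpenCV 4.12 (cv2) and the standard library are available. Lean on these libraries where they do the work, as an engineer would, in place of code of your own. Each camera call takes 0.05 s, during which the arm holds its last target. There are 200 camera calls.

TASK

Put the red-lidded tin that stands on the bench near the wax block and the glue bottle into the free space of the round tray in the open drawer, so that all three tins lie flat side by side on the tray's floor. Let go of it, and then push the drawer fully shut. Leave the block and the bottle where they stand.

Things in the scene. Friction and masses are not known exactly. Their poses are not given: they have to be found in the camera images.
- drawer (a joint): Travel of the only drawer of a low plywood cabinet that is fixed to the bench: 0 = fully shut (front against the cabinet), 0.165 m = open as at the start (stop at 0.170). It slides with about 2.5 N of friction and stays where it is left; no spring, no catch.
- drawer_pull (a point): Middle of the front face of the drawer's aluminium edge pull: a bar 130 mm long (along y), 12 mm high, standing 12 mm out from the 236 mm wide front panel (10 to 74 mm above the bench); this point is 60 mm above the bench. x points into the cabinet, the way the drawer shuts; y to the left along the front; z up.
- cabinet_edge (a point): Middle of the upper front edge of the cabinet, 76 mm above the bench (236 mm wide; same axes as the pull; when shut the pull is 24 mm in front of it). The opening below ends 64 mm above the bench, so a tin riding up on another or on the tray's rim cannot pass. The drawer is open on top, 192 x 180 mm inside, its side and back walls 46 mm above the bench.
- tray_center (a point): Centre of the inner floor, 22 mm above the bench, of the shallow grey round tray in the drawer: 140 mm across inside, 147 outside, rim 9 mm above this floor. It holds three tins in a triangle, centres about 37 mm from this point; two are in, the free third place is towards this frame's -x, on the side of the drawer's front. z is up. Four 8 mm studs hold it in place.
- red_tin_center (a point): Round lidded tin, red lid and bare metal sides, 28 mm tall, lid 61 mm across (upper 12 mm), body 58 mm across below it; 60-130 g. The point is its centre, half-way up; z is its own upward axis. The one to put away; it stands upright on the bench well to the right of the cabinet.
- blue_tin_center (a point): Round lidded tin, dark blue lid and bare metal sides, 28 mm tall, lid 61 mm across (upper 12 mm), body 58 mm across below it; 60-130 g. The point is its centre, half-way up; z is its own upward axis. It already lies in the tray.
- green_tin_center (a point): Round lidded tin, green lid and bare metal sides, 28 mm tall, lid 61 mm across (upper 12 mm), body 58 mm across below it; 60-130 g. The point is its centre, half-way up; z is its own upward axis. It already lies in the tray.
- wax_block_center (a point): Block of grey-green carving wax, 41 x 41 x 23 mm, on the bench near the red tin: leave alone. The point is its centre.
- glue_bottle_center (a point): Small upright glue bottle, 30 mm across, 78 mm tall, white with a blue nozzle, on the bench near the red tin: leave alone. The point is on its axis, 39 mm up; z is its upward axis.
Not all that is in view belongs to the job. Of the things that look like the part that bears green_tin_center, the smallest one is meant.

How it is judged:
On the way, in this order (a step that is already met when the one before it is completed fails the run):
1. the red tin lies flat on the tray's floor beside the other two and is let go, with the drawer still open (over 0.12 m) (horizontal distance between each of red_tin_center, blue_tin_center, green_tin_center and tray_center below 0.045 m and z of red_tin_center in the frame of tray_center between 0.01 and 0.018 m and angle between each of red_tin_center, blue_tin_center, green_tin_center's own z axis and vertical below 0.1 rad and z of blue_tin_center in the frame of tray_center between 0.01 and 0.018 m and z of green_tin_center in the frame of tray_center between 0.01 and 0.018 m and value of joint drawer above 0.12 m and contact force between the fingers and red_tin below 0.1 N), for 0.2 s.
2. the drawer is pushed fully shut (within 4 mm) (value of joint drawer below 0.004 m), for 0.2 s.
At the end, for the whole second after the job is handed in: The drawer is shut to within 4 mm and all three tins lie flat at rest (within 0.1 rad) on the tray's floor: centres within 45 mm of the tray's centre and 10 to 18 mm above its floor; the glue bottle stands upright (horizontal distance between each of red_tin_center, blue_tin_center, green_tin_center and tray_center below 0.045 m and z of red_tin_center in the frame of tray_center between 0.01 and 0.018 m and angle between each of red_tin_center, blue_tin_center, green_tin_center's own z axis and vertical below 0.1 rad and z of blue_tin_center in the frame of tray_center between 0.01 and 0.018 m and z of green_tin_center in the frame of tray_center between 0.01 and 0.018 m and value of joint drawer below 0.004 m and linear speed of red_tin below 0.01 m/s and angle between glue_bottle_center's own z axis and vertical below 0.2 rad); the robot touches nothing.
It fails at once if the wax block is moved by more than 20 mm (distance of wax_block_center from where it was at the start of the episode above 0.02 m).
It fails at once if the glue bottle is moved by more than 20 mm (distance of glue_bottle_center from where it was at the start of the episode above 0.02 m).
It also fails if it takes over 56 s, if anything falls off the work surface, if the arm or the gripper's body presses on something with over 40 N, if the wrist force passes 120 N, or if a joint passes its speed limit or range.

## Working session

There is one attempt and no reset: what is moved stays moved. The work goes in short steps, Python scripts to look and compute and a tool call to move; the robot and the scene stay as the last step left them, time stands still between calls to the robot, and variables do not carry over. Pictures are saved under pics/ and viewed, at most 10 in all, crops included, and the job is handed in when it is done.

Besides the shell and the picture viewer there is one more tool, called after "Request:" as name(argument=value, ...) on one line, values as JSON. jog_arm: Moves the arm, as the interface text tells. Its arguments: {"type":"object","properties":{"deltas":{"type":"array"},"squeeze":{"type":"number"}},"required":["deltas"]}

```bash
mkdir -p pics
cat > h.py <<'E'
import numpy as np, cv2
from scipy.spatial.transform import Rotation as R
from workcell import readout, read_camera, finish_job, bot
def rot(a):
    a=np.array(a,float); return a if a.shape==(3,3) else R.from_rotvec(a).as_matrix()
def ray(c,u,v,z):
    d=rot(c["attitude"])@np.array([(u-c["cx"])/c["fx"],(v-c["cy"])/c["fy"],1]); o=np.array(c["origin"]); return o+d*(z-o[2])/d[2]
def proj(c,p):
    q=rot(c["attitude"]).T@(np.array(p)-c["origin"]); return c["fx"]*q[0]/q[2]+c["cx"],c["fy"]*q[1]/q[2]+c["cy"]
E
python3 - <<'E'
from h import *
for n in("top","side"):
    c=read_camera(n); cv2.imwrite(f"pics/{n}0.png",cv2.resize(c["color"],(800,600),interpolation=cv2.INTER_CUBIC)); print(n,{k:np.round(v,4) for k,v in c.items() if k!="color"})
print(readout.read_state())
E
```

```text
top {'fx': np.float64(401.8037), 'fy': np.float64(401.8037), 'cx': np.float64(258.1035), 'cy': np.float64(193.5487), 'origin': array([ 0.46  , -0.0172,  1.0938]), 'attitude': array([-2.1748,  2.2167, -0.1005])}
side {'fx': np.float64(455.6759), 'fy': np.float64(455.6759), 'cx': np.float64(242.9654), 'cy': np.float64(191.2154), 'origin': array([0.3323, 0.8895, 0.5847]), 'attitude': array([-0.2804,  2.578 , -1.5612])}
{'time': 0.1, 'q': array([-1.30889439e+00,  2.64705301e-01,  1.60523078e+00,  1.39042288e-05,
        1.27366528e+00, -3.69407157e-02]), 'joint_vel': array([ 0.00192101, -0.00097061, -0.00293823,  0.00139306, -0.00038207,
        0.00057729]), 'joint_torque': array([ 7.57853759e-04, -5.16706502e+01, -3.68590736e+01,  7.92141094e-06,
        6.24322041e-03,  9.96081127e-06]), 'tool_pos': array([ 0.19854789, -0.64450062,  0.24707154]), 'tcp_rot': array([-3.10461280e+00, -4.67372407e-01,  3.33201528e-04]), 'wrist_force': array([ 0.3792209 ,  0.77597592, -0.41554021]), 'torque': array([0.00543362, 0.02913462, 0.01561029]), 'grip_force': 0.0, 'width': 0.9968440516437033}
```

View pics/top0.png

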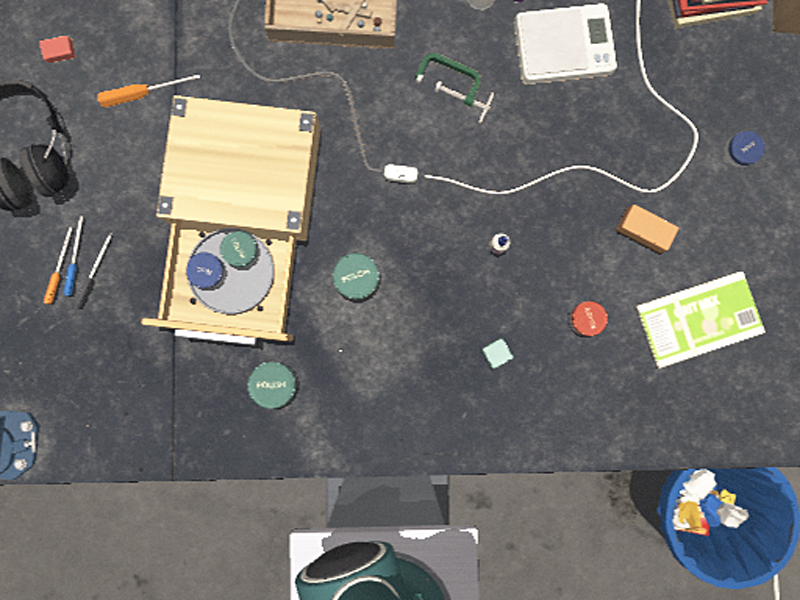

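View pics/side0.png

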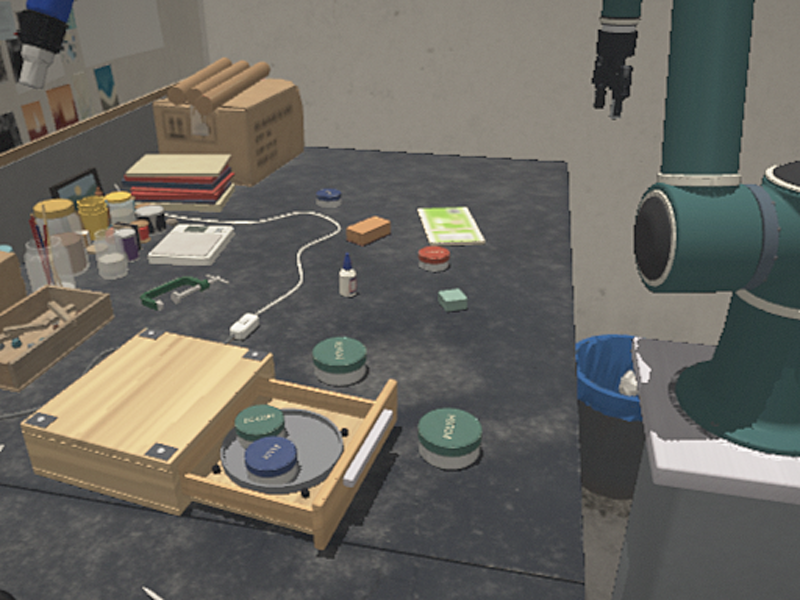

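The top view shows the red tin at (590,319), the wax block at (497,353), the bottle at (500,243) and the tray at about (231,272). There are three green-lidded candidates: (239,250) in the tray, and (357,277) and (272,385) on the bench. The first is the smallest and lies in the tray, so it's the one meant. Next I'll measure and confirm it in a crop.

```bash
cat > m.py <<'E'
from h import *
def blob(c,lo,hi,near,z,r=40):
    hsv=cv2.cvtColor(c["color"],cv2.COLOR_BGR2HSV); m=cv2.inRange(hsv,lo,hi)
    k=np.zeros_like(m); cv2.circle(k,near,r,255,-1); m&=k
    n,l,s,ce=cv2.connectedComponentsWithStats(m); i=1+np.argmax(s[1:,4])
    pts=max(cv2.findContours((l==i).astype(np.uint8),cv2.RETR_EXTERNAL,cv2.CHAIN_APPROX_NONE)[0],key=len)
    (u,v),(a,b),_=cv2.fitEllipse(cv2.convexHull(pts))
    return (round(u,1),round(v,1),round(a,1),round(b,1)),ray(c,u,v,z).round(4)
COL=dict(red=((0,120,60),(10,255,255)),blue=((105,100,50),(130,255,255)),green=((65,70,30),(95,255,160)))
E
python3 - <<'E'
from m import *
c=read_camera("top"); f=1.5625
P=lambda u,v:(int(u/f),int(v/f))
for n,p,z in(("red",(590,319),.028),("blue",(205,271),.05),("green",(239,250),.05)):
    print(n,blob(c,*COL[n],P(*p),z,18))
print("wax",blob(c,(65,40,120),(95,200,255),P(497,353),.023,18))
print("bottle",ray(c,501/f,243/f,.07))
for n,p,z in(("pullL",(176,335),.066),("pullR",(256,343),.066),("cabL",(157,216),.076),("cabR",(303,237),.076),("cabBL",(174,97),.076),("cabBR",(318,112),.076),("panL",(142,321),.074),("panR",(290,339),.074)):
    print(n,ray(c,p[0]/f,p[1]/f,z).round(4))
im=c["color"]
a=cv2.resize(im[130:225,85:205],(640,507),interpolation=cv2.INTER_CUBIC)
cv2.imwrite("pics/c1.png",a)
E
```

```text
red ((376.8, 203.5, 21.9, 22.7), array([ 0.5023, -0.3571,  0.028 ]))
blue ((130.3, 172.4, 21.7, 22.1), array([0.5943, 0.2908, 0.05  ]))Traceback (most recent call last):
  File "<stdin>", line 5, in <module>
  File "m.py", line 7, in blob
    (u,v),(a,b),_=cv2.fitEllipse(cv2.convexHull(pts))
                  ~~~~~~~~~~~~~~^^^^^^^^^^^^^^^^^^^^^
cv2.error: OpenCV(4.12.0) /io/opencv/modules/imgproc/src/shapedescr.cpp:361: error: (-201:Incorrect size of input array) There should be at least 5 points to fit the ellipse in function 'fitEllipseNoDirect'
```

```bash
cat > s.py <<'E'
from m import *
c=read_camera("top"); f=1.5625
P=lambda u,v:(int(u/f),int(v/f))
hsv=cv2.cvtColor(c["color"],cv2.COLOR_BGR2HSV); print(hsv[156:166:3,148:158:3].reshape(-1,3).tolist())
COL["green"]=((70,60,30),(95,255,200))
print("green",blob(c,*COL["green"],P(239,250),.05,18))
print("wax",blob(c,(60,40,120),(95,200,255),P(497,353),.023,18))
print("bottle",ray(c,501/f,243/f,.07))
for n,p,z in(("pullL",(176,335),.066),("pullR",(256,343),.066),("cabL",(157,216),.076),("cabR",(303,237),.076),("cabBL",(174,97),.076),("cabBR",(318,112),.076),("panL",(142,321),.074),("panR",(290,339),.074)):
    print(n,ray(c,p[0]/f,p[1]/f,z).round(4))
im=c["color"]
# tray: light grey, low sat
k=cv2.inRange(hsv,(90,10,115),(125,70,200)); q=np.zeros_like(k); cv2.circle(q,P(231,272),31,255,-1); k&=q
pts=cv2.convexHull(np.argwhere(k)[:,::-1].astype(np.int32)); (u,v),r=cv2.minEnclosingCircle(pts); print("tray",u*f,v*f,r,ray(c,u,v,.031),"fit",cv2.fitEllipse(pts))
a=cv2.resize(im[130:225,85:205],(640,507),interpolation=cv2.INTER_CUBIC)
cv2.imwrite("pics/c1.png",a)
E
python3 s.py
```

```text
[[79, 66, 155], [53, 34, 190], [77, 62, 156], [76, 58, 158], [79, 65, 152], [41, 33, 214], [70, 38, 179], [80, 61, 159], [79, 62, 152], [78, 68, 154], [46, 38, 206], [78, 72, 155], [80, 67, 155], [76, 62, 156], [78, 71, 159], [80, 71, 155]]
green ((152.3, 158.9, 21.8, 22.4), array([0.6288, 0.2338, 0.05  ]))
wax ((314.0, 220.0, 0.6, 7.3), array([ 0.4616, -0.1884,  0.023 ]))
bottle [ 0.62716808 -0.20301537  0.07      ]
pullL [0.4858 0.3303 0.066 ]
pullR [0.4703 0.2011 0.066 ]
cabL [0.6797 0.3587 0.076 ]
cabR [0.6414 0.122  0.076 ]
cabBL [0.8783 0.3323 0.076 ]
cabBR [0.8501 0.0955 0.076 ]
panL [0.5092 0.3821 0.074 ]
panR [0.4756 0.1447 0.074 ]
tray 229.07276153564453 270.4209804534912 27.67408561706543 [0.59424468 0.25348626 0.031     ] fit ((146.82858276367188, 173.15907287597656), (53.57136917114258, 54.79683303833008), 75.7071304321289)
```

View pics/c1.png

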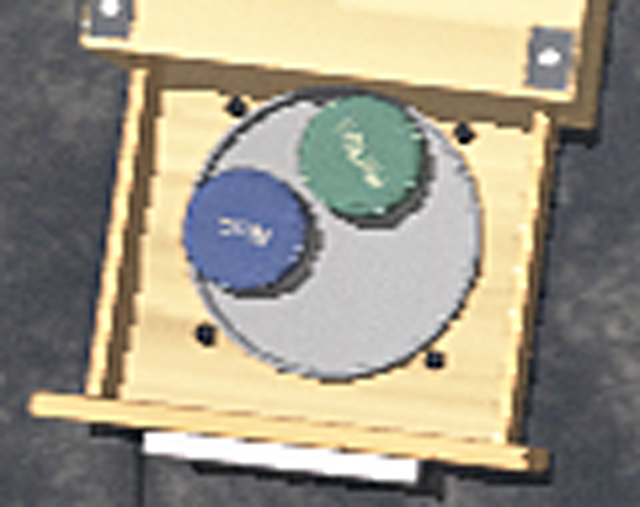

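The crop confirms it: the small green tin is at (363,160) and blue at (247,232). The tray centre is at about (338,233), and the free space is at lower right. Tray centre ≈ (0.592, 0.249), drawer yaw ≈ -8°. I'll place red about 36 mm from the centre at roughly -139° in the drawer frame, closing along world angle -57°.

```bash
cat > d.py <<'E'
import sys
from h import *
def delta(p,ydeg):
    s=readout.read_state(); T=rot(s["tcp_rot"]); a=np.radians(ydeg)
    y=np.array([np.cos(a),np.sin(a),0]); z=np.array([0,0,-1.]); G=np.c_[np.cross(y,z),y,z]
    return (T.T@(np.array(p)-s["tool_pos"])).round(4), np.degrees(R.from_matrix(T.T@G).as_rotvec()).round(2)
if __name__=="__main__":
    v=list(map(float,sys.argv[1:])); s=readout.read_state(); print(s["time"],s["tool_pos"].round(4),*delta(v[:3],v[3]), bot.tip_extent)
E
python3 d.py .502 -.358 .14 -57
```

```text
0.2 [ 0.1985 -0.6447  0.2474] [ 0.3744 -0.1845  0.1077] [-8.000e-02 -1.000e-02 -1.588e+01] 0.017
```

Request:
jog_arm(deltas=[0.374,-0.185,0.107,0,0,-16,1,0.374,-0.185,0.107,0,0,-16,1,0.374,-0.185,0.107,0,0,-16,1,0.374,-0.185,0.107,0,0,-16,1,0.374,-0.185,0.107,0,0,-16,1,0.374,-0.185,0.107,0,0,-16,1,0.374,-0.185,0.107,0,0,-16,1,0.374,-0.185,0.107,0,0,-16,1], squeeze=40)

```text
time: 1.0
tool_pos: [0.4811, -0.3771, 0.1484]
tcp_rot: [3.011, 0.895, 0.0]
wrist_force: [0.4, -0.2, 0.0]
width: 0.997
grip_force: 0.0
```

Request:
jog_arm(deltas=[0,0,0,0,0,0,1])

```text
time: 1.1
tool_pos: [0.4826, -0.3734, 0.1466]
tcp_rot: [-3.005, -0.903, 0.0]
wrist_force: [-0.7, -0.5, -0.4]
width: 0.997
grip_force: 0.0
```

```bash
python3 d.py .502 -.358 .14 -57
```

```text
1.1 [ 0.4826 -0.3734  0.1466] [ 0.0247 -0.0021  0.0066] [-0.24 -0.06  0.44] 0.017
```

Request:
jog_arm(deltas=[0.025,-0.002,0.04,0,0,0,1,0.025,-0.002,0.04,0,0,0,1,0.025,-0.002,0.04,0,0,0,1,0.025,-0.002,0.04,0,0,0,1])

```text
time: 1.5
tool_pos: [0.4998, -0.3646, 0.1101]
tcp_rot: [3.01, 0.894, 0.001]
wrist_force: [-0.1, 0.1, -0.4]
width: 1.001
grip_force: 0.0
```

```bash
python3 d.py .502 -.358 .025 -57
python3 - <<'E'
from h import *
c=read_camera("side"); im=c["color"]; s=readout.read_state()
# image offset tests: tip midpoint and tin lid centre at estimate
for p in((.502,-.358,.028),(.502,-.358,0)): print(proj(c,p))
a=im[110:210,220:340].copy(); a=cv2.resize(a,(720,600),interpolation=cv2.INTER_CUBIC); 
u,v=proj(c,(.502,-.358,.028)); cv2.circle(a,(int((u-220)*6),int((v-110)*6)),3,(0,255,0),-1)
cv2.imwrite("pics/s1.png",a)
E
```

```text
1.5 [ 0.4998 -0.3646  0.1101] [ 0.0054 -0.0045  0.085 ] [ 0.09 -0.01  0.08] 0.017
(np.float64(278.03163815519275), np.float64(162.0059322903327))
(np.float64(277.7237926714356), np.float64(170.45825569426793))
```

View pics/s1.png

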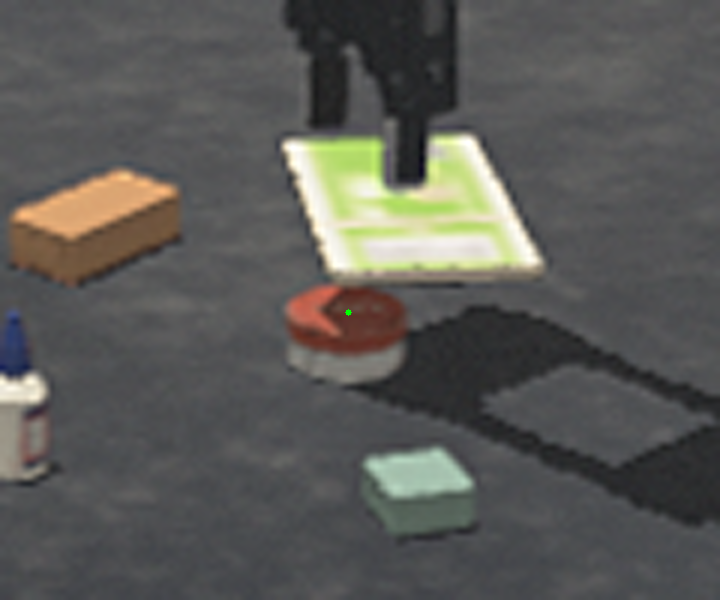

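The estimate sits on the lid centre in the side view: the tin is at crop (347,312), with the block (418,490) and bottle (18,430) well clear. I'll descend and grip.

Request:
jog_arm(deltas=[0.005,-0.004,0.03,0,0,0,1,0.005,-0.004,0.05,0,0,0,1,0.005,-0.004,0.07,0,0,0,1,0.005,-0.004,0.086,0,0,0,1,0.005,-0.004,0.086,0,0,0,1,0.005,-0.004,0.086,0,0,0,1,0.005,-0.004,0.086,0,0,0,1])

```text
time: 2.25
tool_pos: [0.5028, -0.3583, 0.0245]
tcp_rot: [3.009, 0.894, 0.002]
wrist_force: [-0.7, -0.2, -0.0]
width: 1.0
grip_force: 0.0
```

```bash
python3 d.py .502 -.358 .024 -57
```

```text
2.25 [ 0.5028 -0.3583  0.0245] [-0.0005 -0.0007  0.0005] [ 0.14 -0.05  0.1 ] 0.017
```

Request:
jog_arm(deltas=[0,0,0,0,0,0,0.6,0,0,0,0,0,0,0.3,0,0,0,0,0,0,0,0,0,0,0,0,0,-0.5,0,0,0,0,0,0,-1,0,0,0,0,0,0,-1,0,0,0,0,0,0,-1,0,0,0,0,0,0,-1])

```text
time: 3.05
tool_pos: [0.5028, -0.358, 0.0245]
tcp_rot: [3.009, 0.895, 0.002]
wrist_force: [-0.8, 0.2, 6.5]
width: 0.692
grip_force: 43.1
```

Request:
jog_arm(deltas=[0,0,0,0,0,0,-1,0,0,-0.02,0,0,0,-1,0,0,-0.06,0,0,0,-1,0,0,-0.1,0,0,0,-1,0,0,-0.14,0,0,0,-1,0,0,-0.14,0,0,0,-1,0,0,-0.14,0,0,0,-1])

```text
time: 3.75
tool_pos: [0.5025, -0.3577, 0.1644]
tcp_rot: [3.009, 0.895, 0.003]
wrist_force: [-0.3, -0.8, -0.6]
width: 0.692
grip_force: 43.4
```

Run:
```python
from h import *
c=read_camera("side"); im=c["color"]; s=readout.read_state(); p=s["tool_pos"]; print(p,s["width"],s["grip_force"])
u,v=proj(c,p); u,v=int(u),int(v); print(u,v)
cv2.imwrite("pics/s2.png",cv2.resize(im[max(v-40,0):v+40,u-50:u+50],(700,560),interpolation=cv2.INTER_CUBIC))
```

```text
[ 0.50146685 -0.35683086  0.16241068] 0.6925940568394398 43.42395901679993
279 119
```

View pics/s2.png

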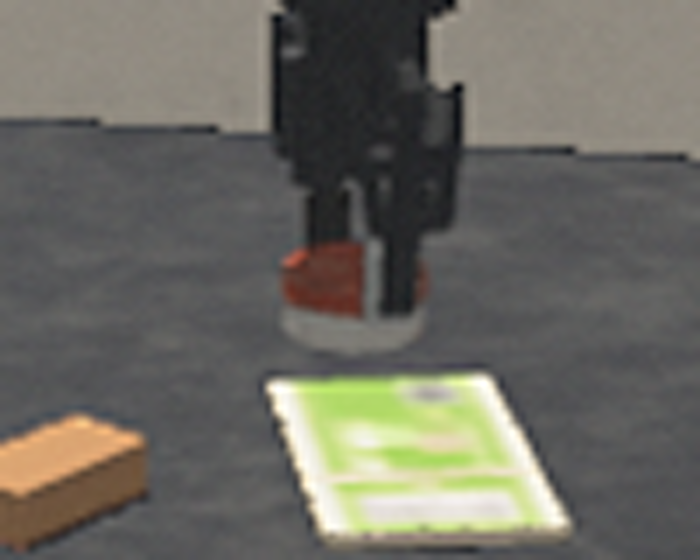

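The tin is held level, with the fingertips just below the lid edge and the tin's bottom about 24.5 mm below the TCP. I'll cross to the tray at height.

```bash
python3 d.py .562 .229 .15 -57
python3 - <<'E'
from h import *
c=read_camera("side"); print(ray(c,281.5/1.5625,449/1.5625,.031))
c=read_camera("top"); print(ray(c,148.4,173.7,.031), ray(c,147.8,173.9,.022))
E
```

```text
3.8 [ 0.5015 -0.3568  0.1624] [ 0.3708 -0.4575  0.0127] [-0.04  0.01  0.13] 0.017
[0.59355149 0.25904021 0.031     ]
[0.59248381 0.24876725 0.031     ] [0.59309615 0.25261199 0.022     ]
```

Run:
```python
from h import *
out=[]
for n,(u0,v0,w,h) in(("top",(100,135,100,80)),("side",(130,245,100,80))):
    c=read_camera(n); k=5 if n=="top" else 5
    a=cv2.resize(c["color"][v0:v0+h,u0:u0+w],(400,320),interpolation=cv2.INTER_CUBIC)
    for cy,col in((.250,(0,0,255)),(.257,(0,255,255))):
        t=np.linspace(0,2*np.pi,200)
        p=np.array([proj(c,(.593+.0735*np.cos(x),cy+.0735*np.sin(x),.031)) for x in t])
        q=((p-[u0,v0]+.5)*4-.5).round().astype(int); cv2.polylines(a,[q.reshape(-1,1,2)],True,col,1)
        # tin lids at floor height +28
    for (x,y),col in(((.594,.2925),(255,255,255)),((.629,.235),(255,255,255)),((.562,.229),(255,0,255))):
        p=np.array([proj(c,(x+.0305*np.cos(s),y+.0305*np.sin(s),.05)) for s in t]); q=((p-[u0,v0]+.5)*4-.5).round().astype(int); cv2.polylines(a,[q.reshape(-1,1,2)],True,col,1)
    out.append(a)
cv2.imwrite("pics/ov.png",np.hstack(out))
```

```text
(no output)
```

View pics/ov.png

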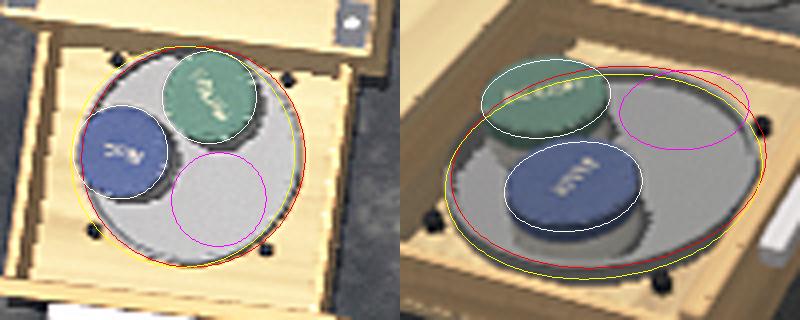

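The overlay shows the tin outlines fitting both views and the tray centre at about (0.592, 0.252). The magenta target sits in the middle of the free gap. I'll shift it slightly inward, to (0.564, 0.231).

Request:
jog_arm(deltas=[0.373,-0.458,0.012,0,0,0,-1,0.373,-0.458,0.012,0,0,0,-1,0.373,-0.458,0.012,0,0,0,-1,0.373,-0.458,0.012,0,0,0,-1,0.373,-0.458,0.012,0,0,0,-1,0.373,-0.458,0.012,0,0,0,-1,0.373,-0.458,0.012,0,0,0,-1,0.373,-0.458,0.012,0,0,0,-1])

```text
time: 4.8
tool_pos: [0.5431, 0.0424, 0.1535]
tcp_rot: [-3.011, -0.895, 0.003]
wrist_force: [1.5, 0.5, -1.2]
width: 0.694
grip_force: 43.5
```

```bash
python3 d.py .564 .231 .15 -57
```

```text
4.8 [0.5431 0.0424 0.1535] [ 0.1206 -0.1465  0.0035] [-0.06  0.1   0.11] 0.017
```

Request:
jog_arm(deltas=[0.11,-0.134,0.003,0,0,0,-1,0.11,-0.134,0.003,0,0,0,-1,0.11,-0.134,0.003,0,0,0,-1,0.11,-0.134,0.003,0,0,0,-1,0.11,-0.134,0.003,0,0,0,-1,0.11,-0.134,0.003,0,0,0,-1])

```text
time: 5.4
tool_pos: [0.562, 0.2128, 0.1503]
tcp_rot: [3.01, 0.898, -0.004]
wrist_force: [0.2, -0.7, -0.6]
width: 0.694
grip_force: 43.5
```

```bash
python3 d.py .564 .231 .048 -57
```

```text
5.4 [0.562  0.2128 0.1503] [ 0.0119 -0.0141  0.1023] [-0.01  0.16  0.21] 0.017
```

Request:
jog_arm(deltas=[0.012,-0.014,0,0,0,0,-1,0.012,-0.014,0,0,0,0,-1,0.012,-0.014,0.03,0,0,0,-1,0.012,-0.014,0.05,0,0,0,-1,0.012,-0.014,0.05,0,0,0,-1])

```text
time: 5.9
tool_pos: [0.5626, 0.2292, 0.0982]
tcp_rot: [3.011, 0.894, -0.011]
wrist_force: [-0.8, -0.2, -1.2]
width: 0.691
grip_force: 43.5
```

```bash
python3 d.py .564 .231 .048 -57
python3 - <<'E'
from h import *
out=[]
for n,(u0,v0,w,h) in(("top",(100,135,100,80)),("side",(130,225,100,80))):
    c=read_camera(n)
    out.append(cv2.resize(c["color"][v0:v0+h,u0:u0+w],(400,320),interpolation=cv2.INTER_CUBIC))
cv2.imwrite("pics/pre.png",np.hstack(out))
E
```

```text
5.9 [0.5626 0.2292 0.0982] [ 0.0025 -0.0006  0.0502] [-0.09  0.4   0.06] 0.017
```

View pics/pre.png

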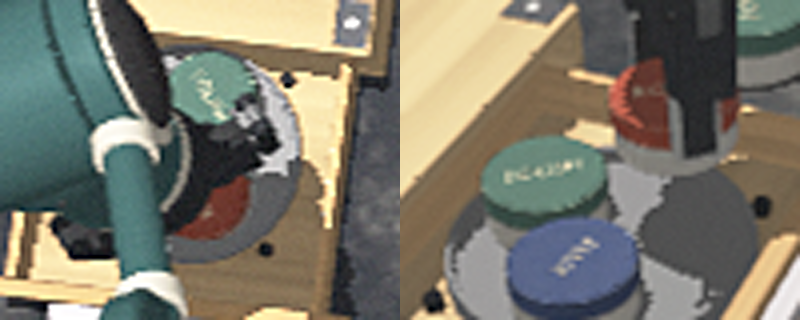

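The red tin hangs over the free space: crop (675,120) in the side view, (215,215) in the top view. It is clear of green and blue, so I'll lower it.

Request:
jog_arm(deltas=[0.002,0,0.02,0,0,0,-1,0.002,0,0.035,0,0,0,-1,0.002,0,0.042,0,0,0,-1,0.002,0,0.046,0,0,0,-1,0.002,0,0.049,0,0,0,-1,0.002,0,0.05,0,0,0,-1,0.002,0,0.05,0,0,0,-1])

```text
time: 6.7
tool_pos: [0.5672, 0.2323, 0.0522]
tcp_rot: [-3.011, -0.895, -0.001]
wrist_force: [-0.1, -0.6, -0.5]
width: 0.692
grip_force: 43.5
```

Request:
jog_arm(deltas=[-0.003,0,0.002,0,0,0,-1,-0.003,0,0.004,0,0,0,-1,-0.003,0,0.005,0,0,0,-1,-0.003,0,0.005,0,0,0,-1])

```text
time: 7.1
tool_pos: [0.5643, 0.2305, 0.0467]
tcp_rot: [-3.011, -0.895, 0.0]
wrist_force: [-0.1, -0.2, -1.3]
width: 0.692
grip_force: 43.6
```

Request:
jog_arm(deltas=[0,0,0.001,0,0,0,-1,0,0,0.002,0,0,0,-1,0,0,0.002,0,0,0,-1])

```text
time: 7.4
tool_pos: [0.5653, 0.2305, 0.0465]
tcp_rot: [3.011, 0.896, 0.002]
wrist_force: [-2.0, -1.8, 7.5]
width: 0.696
grip_force: 44.3
```

In contact at the expected height (7.5 N), so I'll open gradually.

Request:
jog_arm(deltas=[0,0,-0.001,0,0,0,0.45,0,0,-0.001,0,0,0,0.5,0,0,-0.001,0,0,0,0.6,0,0,-0.001,0,0,0,0.7,0,0,-0.001,0,0,0,0.8,0,0,-0.001,0,0,0,0.8])

```text
time: 8.0
tool_pos: [0.5643, 0.2305, 0.0456]
tcp_rot: [-3.011, -0.895, 0.0]
wrist_force: [0.7, -1.3, 0.3]
width: 0.894
grip_force: 0.0
```

Request:
jog_arm(deltas=[0,0,-0.01,0,0,0,0.8,0,0,-0.03,0,0,0,0.8,0,0,-0.06,0,0,0,0.8,0,0,-0.1,0,0,0,0.8,0,0,-0.14,0,0,0,0.8,0,0,-0.14,0,0,0,0.8])

```text
time: 8.6
tool_pos: [0.569, 0.2322, 0.1945]
tcp_rot: [-3.01, -0.895, -0.022]
wrist_force: [1.0, 0.2, 0.3]
width: 0.898
grip_force: 0.0
```

```bash
python3 d.py .40 .275 .19 -8
python3 - <<'E'
from h import *
c=read_camera("side")
cv2.imwrite("pics/post.png",cv2.resize(c["color"][215:325,110:270],(800,550),interpolation=cv2.INTER_CUBIC))
E
```

```text
8.6 [0.569  0.2322 0.1945] [-0.1181 -0.1282  0.0025] [  0.5   -0.65 -48.88] 0.017
```

View pics/post.png

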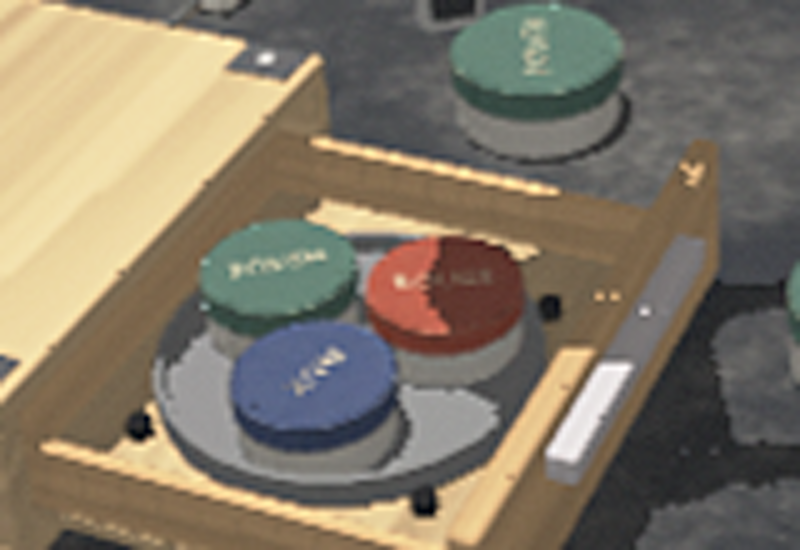

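The red tin lies flat beside the other two, at crop (445,295) against green (280,275) and blue (315,385). Nothing is riding up on anything. Next I'll shut the gripper and go round in front of the pull.

```bash
python3 d.py .425 .283 .19 -98
python3 - <<'E'
from h import *
print(readout.read_state()["q"])
c=read_camera("top"); print("big tin",ray(c,272/1.5625,385/1.5625,.05))
E
```

```text
8.65 [0.5673 0.2316 0.1913] [-0.0911 -0.1209  0.0002] [-0.07 -0.55 41.12] 0.017
[ 3.46885666e-01  1.83116431e-01  1.80981929e+00 -1.24170157e-05
  1.13921204e+00  1.33957499e+00]
big tin [0.4009996  0.17851518 0.05      ]
```

Request:
jog_arm(deltas=[-0.091,-0.121,0,0,0,41,-1,-0.091,-0.121,0,0,0,41,-1,-0.091,-0.121,0,0,0,41,-1,-0.091,-0.121,0,0,0,41,-1,-0.091,-0.121,0,0,0,41,-1,-0.091,-0.121,0,0,0,41,-1,-0.091,-0.121,0,0,0,41,-1,-0.091,-0.121,0,0,0,41,-1])

```text
time: 9.5
tool_pos: [0.422, 0.2817, 0.1851]
tcp_rot: [3.134, -0.214, -0.002]
wrist_force: [-0.1, 0.4, -0.2]
width: -0.002
grip_force: 0.0
```

```bash
python3 d.py .425 .283 .063 -98
```

```text
9.5 [0.422  0.2817 0.1851] [ 0.003  -0.0018  0.1221] [0.05 0.06 0.2 ] 0.017
```

Request:
jog_arm(deltas=[0,0,0.04,0,0,0,-1,0,0,0.08,0,0,0,-1,0,0,0.11,0,0,0,-1,0,0,0.122,0,0,0,-1,0,0,0.122,0,0,0,-1,0,0,0.122,0,0,0,-1])

```text
time: 10.1
tool_pos: [0.4231, 0.2826, 0.0648]
tcp_rot: [-3.133, 0.216, -0.002]
wrist_force: [0.2, 0.4, 0.3]
width: -0.002
grip_force: 0.0
```

```bash
python3 d.py .465 .277 .063 -98
```

```text
10.1 [0.4231 0.2826 0.0648] [ 0.0422 -0.0002  0.0018] [-0.05 -0.06  0.13] 0.017
```

Request:
jog_arm(deltas=[0.01,0,0.002,0,0,0,-1,0.02,0,0.002,0,0,0,-1,0.028,0,0.002,0,0,0,-1,0.034,0,0.002,0,0,0,-1,0.038,0,0.002,0,0,0,-1,0.042,0,0.002,0,0,0,-1,0.046,0,0.002,0,0,0,-1,0.05,0,0.002,0,0,0,-1])

```text
time: 10.9
tool_pos: [0.471, 0.2752, 0.0616]
tcp_rot: [3.134, -0.216, -0.003]
wrist_force: [-2.7, 1.2, 1.3]
width: 0.001
grip_force: 1.5
```

Request:
jog_arm(deltas=[0.005,0,0,0,0,0,-1,0.01,0,0,0,0,0,-1,0.015,0,0,0,0,0,-1,0.02,0,0,0,0,0,-1,0.025,0,0,0,0,0,-1,0.03,0,0,0,0,0,-1,0.035,0,0,0,0,0,-1,0.04,0,0,0,0,0,-1])

```text
time: 11.7
tool_pos: [0.5115, 0.2698, 0.0616]
tcp_rot: [-3.134, 0.216, 0.0]
wrist_force: [-3.1, 1.6, -0.9]
width: 0.002
grip_force: 1.5
```

```bash
python3 d.py .63 .254 .063 -98
```

```text
11.7 [0.5115 0.2698 0.0616] [ 0.1195 -0.0006 -0.0014] [-0.    0.02  0.11] 0.017
```

Request:
jog_arm(deltas=[0.005,0,0,0,0,0,-1,0.01,0,0,0,0,0,-1,0.015,0,0,0,0,0,-1,0.02,0,0,0,0,0,-1,0.025,0,0,0,0,0,-1,0.03,0,0,0,0,0,-1,0.035,0,0,0,0,0,-1,0.04,0,0,0,0,0,-1])

```text
time: 12.5
tool_pos: [0.5513, 0.2643, 0.0618]
tcp_rot: [-3.134, 0.216, 0.0]
wrist_force: [-2.1, 2.7, -1.1]
width: -0.001
grip_force: 1.5
```

Request:
jog_arm(deltas=[0.005,0,0,0,0,0,-1,0.01,0,0,0,0,0,-1,0.015,0,0,0,0,0,-1,0.02,0,0,0,0,0,-1,0.025,0,0,0,0,0,-1,0.03,0,0,0,0,0,-1,0.035,0,0,0,0,0,-1,0.04,0,0,0,0,0,-1])

```text
time: 13.3
tool_pos: [0.591, 0.2588, 0.0619]
tcp_rot: [-3.134, 0.216, -0.0]
wrist_force: [-2.3, 2.9, -0.7]
width: 0.0
grip_force: 1.5
```

Request:
jog_arm(deltas=[0.005,0,0,0,0,0,-1,0.01,0,0,0,0,0,-1,0.015,0,0,0,0,0,-1,0.02,0,0,0,0,0,-1,0.024,0,0,0,0,0,-1,0.027,0,0,0,0,0,-1,0.03,0,0,0,0,0,-1])

```text
time: 14.0
tool_pos: [0.6206, 0.2546, 0.0619]
tcp_rot: [-3.134, 0.216, -0.0]
wrist_force: [-3.4, 3.1, -0.2]
width: 0.0
grip_force: 1.4
```

Request:
jog_arm(deltas=[0.002,0,0,0,0,0,-1,0.004,0,0,0,0,0,-1,0.006,0,0,0,0,0,-1])

```text
time: 14.3
tool_pos: [0.6263, 0.2539, 0.0619]
tcp_rot: [3.134, -0.216, 0.0]
wrist_force: [-2.1, 2.1, 0.6]
width: 0.001
grip_force: 1.3
```

Request:
jog_arm(deltas=[0.002,0,0,0,0,0,-1,0.003,0,0,0,0,0,-1,0.003,0,0,0,0,0,-1])

```text
time: 14.6
tool_pos: [0.6296, 0.2533, 0.0619]
tcp_rot: [3.134, -0.216, 0.001]
wrist_force: [-0.9, 1.5, 0.8]
width: -0.003
grip_force: 0.7
```

Request:
jog_arm(deltas=[0.001,0,0,0,0,0,-1,0.002,0,0,0,0,0,-1,0.002,0,0,0,0,0,-1])

```text
time: 14.9
tool_pos: [0.6311, 0.253, 0.0618]
tcp_rot: [3.134, -0.216, -0.0]
wrist_force: [-2.7, 1.2, 2.2]
width: 0.001
grip_force: 1.4
```

Not at the stop yet, so I'll go on in small steps.

Request:
jog_arm(deltas=[0.001,0,0,0,0,0,-1,0.002,0,0,0,0,0,-1,0.003,0,0,0,0,0,-1,0.003,0,0,0,0,0,-1])

```text
time: 15.3
tool_pos: [0.6312, 0.2531, 0.0619]
tcp_rot: [3.133, -0.216, -0.01]
wrist_force: [-11.2, 2.3, 8.2]
width: 0.003
grip_force: 5.7
```

Request:
jog_arm(deltas=[0.001,0,0,0,0,0,-1,0.002,0,0,0,0,0,-1,0.002,0,0,0,0,0,-1])

```text
time: 15.6
tool_pos: [0.6312, 0.253, 0.0618]
tcp_rot: [3.133, -0.216, -0.016]
wrist_force: [-17.0, 2.5, 13.0]
width: -0.002
grip_force: 8.5
```

The stop is reached: the force rises with no further motion. I'll back off and look.

Request:
jog_arm(deltas=[-0.005,0,0,0,0,0,-1,-0.02,0,0,0,0,0,-1,-0.05,0,0,0,0,0,-1,-0.08,0,-0.04,0,0,0,-1,-0.12,0,-0.1,0,0,0,-1,-0.14,0,-0.14,0,0,0,-1,-0.14,0,-0.14,0,0,0,-1,-0.14,0,-0.14,0,0,0,-1])

```text
time: 16.4
tool_pos: [0.4992, 0.2727, 0.2056]
tcp_rot: [-3.131, 0.214, -0.012]
wrist_force: [-0.0, -0.2, -0.3]
width: -0.001
grip_force: 0.0
```

Request:
jog_arm(deltas=[0,0.2,0,0,0,0,-1,0,0.2,0,0,0,0,-1,0,0.2,0,0,0,0,-1,0,0.2,0,0,0,0,-1,0,0.2,0,0,0,0,-1,0,0.2,0,0,0,0,-1,0,0.2,0,0,0,0,-1,0,0.2,0,0,0,0,-1])

```text
time: 17.2
tool_pos: [0.4702, 0.0746, 0.2011]
tcp_rot: [-3.134, 0.213, 0.002]
wrist_force: [0.5, -0.1, 0.0]
width: 0.001
grip_force: 0.0
```

Run:
```python
from h import *
c=read_camera("side"); d=read_camera("top"); s=readout.read_state(); print(s["time"],s["wrist_force"],s["tool_pos"])
cv2.imwrite("pics/end.png",np.hstack([cv2.resize(c["color"],(400,300)),cv2.resize(d["color"][40:240,60:280],(400,300))]))
```

```text
17.3 [-0.27830137  0.12760079  0.24068827] [0.4701626  0.07476104 0.20145215]
```

View pics/end.png

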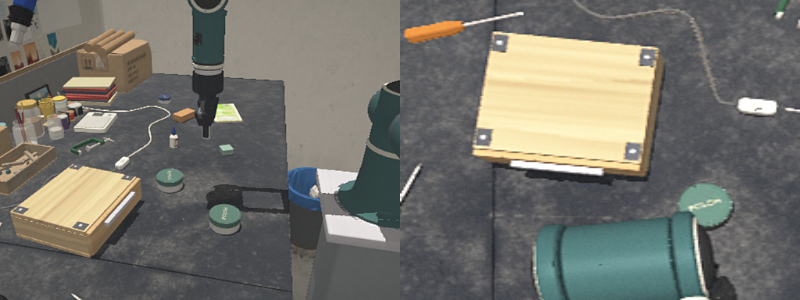

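The drawer is flush with the cabinet: the pull is at (120,210) in the left view and (555,168) in the right. The bottle and block haven't moved, and the arm touches nothing.

```bash
python3 -c "
from h import *
print(finish_job())"
```

```text
the job is handed in; nothing more can be done
None
```

The red tin was put flat in the tray beside the blue and green tins and let go. I then pushed the drawer to its stop and handed the job in at about 17 s; no verdict came back, and the tins weren't visible after the drawer shut.

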